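# Take the specimen jar off the lockable hook

### The job

Take the hanging specimen jar off its lockable hook and stand it upright on the black viewing disc, near the middle. Press both thumb rails of the hook's sprung keeper down and keep them down while you draw the jar forward off the bar by the grip on its hanger; do not lean hard on the rails or drag the jar against the shut keeper. Set the jar down gently, let go of it, and leave the other jars, the dish and the sample box where they are.

Things in the scene. Friction and masses are not known exactly. Their poses are not given: they have to be found in the camera images.
- stand: Lockable hook, bolted down. Origin at table height; +x is the way its bar points (towards the free tip), z up. In this frame (mm): grey post x -44 to -10, y -25 to 25, top z 133; base plate x -85 to 15, 110 wide, 10 thick; level steel bar 9 wide, top z 133, underside z 117. Behind x 36 the bar is a 26 wide shoulder that the hanger cannot pass. Keep finger forces on hook and keeper under 25 N.
- bar_tip (a point): Free tip of the hook's bar, on its top face: x 78, y 0, z 133 mm in the stand's frame.
- dog_rest (a point): A fixed point of the stand, x 60, y 0, z 145 mm, where the top of the keeper's dog is at rest. The dog (8 mm along the bar, 9 wide) then stands 12 mm above the bar and keeps the hanger from sliding off; it moves straight down with the thumb rails, and is level with the bar when they are pressed 12 mm, clear below it when pressed more. Do not force the jar against it (25 N at most).
- rails_mid (a point): A fixed point of the stand, x 31, y 0, z 176 mm: middle of the two flat thumb rails, one each side of the hanger's grip, x -16 to 78, abs(y) 9.5 to 32.5 in the stand's frame. Their top at rest is anywhere from z 166 to 186 (adjusting screw, not measured: feel for it). Travel 16 mm down to a hard stop; the spring resists with 6 N at first, 10 N at the stop, and brings them back when let go.
- jar_center (a point): Hanging specimen jar and hanger, one rigid piece 195 mm tall, 0.15 to 0.27 kg; point on its axis, half-way up (97.5 above its underside). Glass radius 24, blue cap's top 90 up. Hangs by its eye near x 45 of the stand, axes along the stand's, underside 13 above the table; can be raised only 5 there. Jar clears the hook for lifting when this point is beyond x 106 of the stand.
- jar_grip (a point): Point on the jar's hanger, 160 mm above the jar's underside: centre of its upright grey grip, 14 mm (own x) by 12 mm (own y), from 126 to 195 above the underside. Pinch it from above across the 12 mm (along y), one fingertip on each rail. Below it is the steel eye, 8 thick (x), 25 wide (y), opening 13 wide, 99 to 120 above the underside; the opening's top rests on the bar.
- disc: Black round viewing disc, fixed, radius 45, 8 thick; origin at its centre at table height, so its top is 8 above.
- jar_a: Bystander: glass jar with blue cap, radius 28, 100 tall, origin under its centre.
- jar_b: Bystander: glass jar with white cap and paper label, radius 24, 85 tall, origin under its centre.
- jar_c: Bystander: tall glass bottle with blue cap, radius 35, 130 tall, origin under its centre.
- sample_box: Bystander: flat blue plastic sample box 60 x 45 x 16, origin under its centre.
- dish: Bystander: shallow glass dish, radius 35, 14 tall, origin under its centre.
Mind the look-alikes: they are no part of the job. Of the things like the disc, leave any that is blue; of the rest the smaller one is meant.

How it is judged:
By the outcome, as a careful person would: the job done as asked, in the order asked, and still so for the second after the job is handed in, with the robot touching nothing.
It also fails if it takes over 51 s, if anything falls off the work surface, if the arm or the gripper's body presses on something with over 40 N, if the wrist force passes 120 N, or if a joint passes its speed limit or range.

### The arm

A 6-joint arm with a two-finger parallel gripper is mounted at the origin on the work surface. World frame = base frame: x ahead of the robot, y to its left, z up, the work surface at z = 0. Lengths are in m, angles in degrees, forces in N, time in s.
With the tool pointing down it reaches from about 0.35 to 0.95 m from the base axis. Payload 17.4 kg.
Tool frame: the origin (TCP) lies where the fingers leave the gripper's body, on its centre line; the fingertips stand 84 mm ahead of it and the grasp point (between the pads) lies 65 mm ahead of it; z points along the fingers, y is the direction in which the jaws open and shut (so a half turn about z gives the same grasp; the last joint's range is limited). The gripper opens to 93 mm and grips with 3 to 60 N. Pads are 15 mm wide; open, the fingers measure 128 mm over their backs; the gripper's body (75 mm by 188 mm) begins 65 mm behind the grasp point.
Start: joints at [65.271, 6.646, 82.598, -0, 90.757, -2.166], TCP at [0.259, 0.623, 0.303] pointing down, gripper open.
Joint ranges: [-162.19, 162.19], [-47.58, 125.68], [4.15, 143.07], [-65.23, 245.23], [0.69, 171.88], [-170.13, 170.13]. Speed limits (degrees/s): [108.29, 108.29, 127.2, 180, 180, 180].

### API

Orientations are given as a 3x3 rotation matrix whose columns are the frame's x, y, z axes.
In Python, from bench import bot gives the robot as it stands. The module is installed in compiled form; this text tells all that it offers.
- The arm moves only by the shell command python3 -m creep 'ROWS'. ROWS is a JSON object of lists of equal length, an entry for each row: "dr": the turn, a rotation vector about the tool's x, y, z in rad, a list of three; "translation": the shift along the tool's x, y, z in m, a list of three; "fingers": the closure in counts, from 0 (fully open) to 255 (shut). A call has 1 to 20 rows; each row is the pose to reach, as a shift and turn from the pose measured when the call began, along the tool's axes at that moment; what a row does not reach only later rows make up. A row lasts 1/12 s, in which the tool goes at most 41.7 mm and 7.16 degrees, less where a joint would pass 70% of its speed; a pose out of reach is approached as far as the arm can. A call with a gripper value outside its range is refused whole. The fingers move at their own pace and stop on an object; the grip force is fixed at half the most. Time passes only in rows, so rows that repeat a pose let the fingers close. It gives the time, the measured TCP pose, the force and the opening at its end, in the units of the state.
- bot.read_state(): the state, without advancing time (a new reading comes with each control period).
- bot.camera(name): name is "scene" or "side" or "wrist"; returns the picture (480x640x3 uint8, red, green, blue); there is no depth.
- bot.camera_model(name): a dict with "fov_y" (degrees; the focal length in pixels is half the picture's height over the tangent of half this angle, whatever the lens; pixels are square), "cx", "cy" (the principal point, pixels), "rvec" (rotation vector, rad) and "tvec" (3), from world to camera coordinates, as OpenCV has them; the wrist camera has in their place "T_tool_cam" (4x4, takes a point from camera to tool coordinates, whose origin is the TCP and whose axes are the flange's). Camera axes: x right, y down, z forward; pixel columns grow to the right and rows downward; lengths in m; the calibration is good to about 2 mm. A picture is of the moment at which its call begins: read the wrist's pose just before it. camera_model takes no time and is no camera call.
- bot.sign_off(): hands the job in, once; it reports no verdict.
The state is a dict: "time_s": time; "joints": joint angles; "joint_velocities": joint speeds; "joint_torque": joint torques, N m; "ee_pos": TCP position; "orientation": TCP orientation; "contact_force": force on the tool from outside, world axes, zero at the start; "wrist_torque": the same for the moment, N m; "finger_gap": opening from 0.0 (shut) to 1.0 (fully open).
Only numpy, scipy, OpenCV 4.12 (cv2) and the standard library are available. Lean on these libraries where they do the work, as an engineer would, in place of code of your own. Each camera call takes 0.05 s, during which the arm holds its last target. There are 200 camera calls.

## Working session

There is one attempt and no reset: what is moved stays moved. The work goes in short steps, Python scripts to look and compute and a shell command to move; the robot and the scene stay as the last step left them, time stands still between calls to the robot, and variables do not carry over. Pictures are saved under pics/ and viewed, about 8 in all and at most 12, crops included, and the job is handed in when it is done.

```bash
mkdir -p pics
cat > h.py <<'E'
import numpy as np, cv2
from bench import bot
def K(m):
    f=240/np.tan(np.radians(m["fov_y"])/2); return np.array([[f,0,m["cx"]],[0,f,m["cy"]],[0,0,1]])
def cam(name,st=None):
    m=bot.camera_model(name)
    if name=="wrist":
        st=st or bot.read_state(); T=np.array(m["T_tool_cam"]); R=np.array(st["orientation"])
        return K(m),R@T[:3,:3],np.array(st["ee_pos"])+R@T[:3,3]
    R=cv2.Rodrigues(np.array(m["rvec"],float))[0]; return K(m),R.T,-R.T@np.array(m["tvec"],float).ravel()
def ray(c,u,v):
    k,R,o=c; d=R@np.linalg.inv(k)@[u,v,1]; return o,d/np.linalg.norm(d)
def onz(c,u,v,z):
    o,d=ray(c,u,v); return o+d*(z-o[2])/d[2]
def proj(c,p):
    k,R,o=c; q=k@(R.T@(np.array(p)-o)); return q[:2]/q[2]
def tri(c1,p1,c2,p2):
    o1,d1=ray(c1,*p1);o2,d2=ray(c2,*p2)
    s=np.linalg.lstsq(np.c_[d1,-d2],o2-o1,rcond=None)[0]
    a,b=o1+s[0]*d1,o2+s[1]*d2; return (a+b)/2,np.linalg.norm(a-b)
def snap(name,fn):
    im=bot.camera(name)[:,:,::-1].copy(); cv2.imwrite("pics/"+fn,im); return im
E
python3 - <<'E'
from h import *
for n in("scene","side","wrist"):
    print(n,{k:np.round(v,3).tolist() for k,v in bot.camera_model(n).items()}); snap(n,n+"0.png")
a=cv2.imread("pics/scene0.png")
s=bot.read_state();print({k:np.round(v,3).tolist() for k,v in s.items()})
E
```

```text
scene {'fov_y': 53.381, 'cx': 321.06, 'cy': 240.832, 'rvec': [1.697, 1.611, -0.782], 'tvec': [-0.038, -0.249, 1.459]}
side {'fov_y': 52.671, 'cx': 319.175, 'cy': 233.241, 'rvec': [2.08, -0.249, 0.118], 'tvec': [-0.546, 0.173, 0.952]}
wrist {'fov_y': 68.399, 'cx': 317.852, 'cy': 237.709, 'T_tool_cam': [[0.001, -0.967, -0.257, 0.07], [1.0, 0.001, 0.001, -0.0], [-0.001, -0.257, 0.967, -0.081], [0.0, 0.0, 0.0, 1.0]]}
{'time_s': 0.15, 'joints': [65.271, 6.667, 82.623, 0.001, 90.757, -2.163], 'joint_velocities': [0.083, -0.14, -0.175, -0.119, -0.005, 0.071], 'joint_torque': [0.002, -72.176, -62.295, 0.078, 0.023, -0.0], 'ee_pos': [0.259, 0.623, 0.302], 'orientation': [[-0.923, 0.384, -0.0], [0.384, 0.923, -0.001], [0.0, -0.001, -1.0]], 'contact_force': [-0.116, -0.0, 0.457], 'wrist_torque': [-0.046, -0.006, 0.027], 'finger_gap': 0.997}
```

View pics/scene0.png

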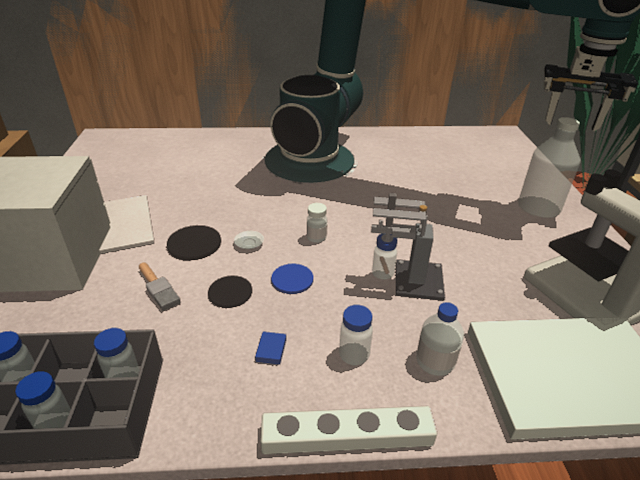

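View pics/side0.png

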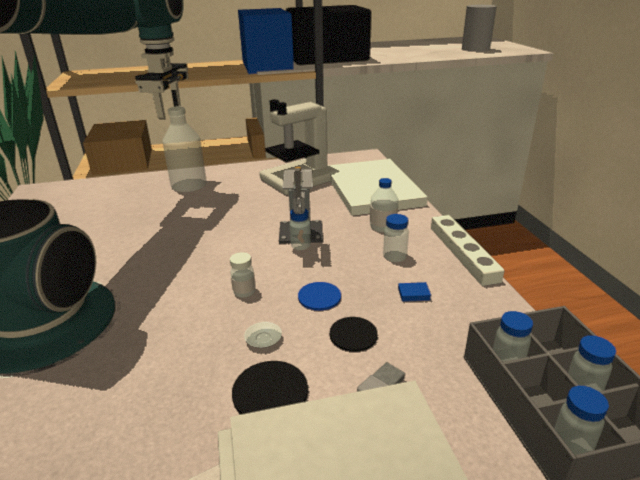

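The scene view shows the hook at about (410,245) with its jar at (386,255). The disc-like things are black (194,242), black (230,291) and blue (292,278). In the side view they are at (270,388), (353,333) and (320,296). I'll measure the disc radii and take one close crop of the hook.

Run:
```python
from h import *
for n,pts in(("scene",[(194,242),(230,291)]),("side",[(270,388),(353,333)])):
    im=cv2.imread(f"pics/{n}0.png"); c=cam(n)
    m=(im.max(2)<45).astype(np.uint8)
    k,l,s,ce=cv2.connectedComponentsWithStats(m)
    for p in pts:
        i=l[p[1],p[0]]; cs=cv2.findContours((l==i).astype(np.uint8),0,cv2.CHAIN_APPROX_NONE)[0]
        q=np.array([onz(c,u,v,.008)[:2] for u,v in max(cs,key=len)[:,0]]).astype(np.float32)
        print(n,p,s[i],cv2.fitEllipse(q*1000))
a=cv2.imread("pics/scene0.png")[180:310,340:470];b=cv2.imread("pics/side0.png")[150:260,250:350]
A=cv2.resize(a,(400,400),interpolation=2);B=cv2.resize(b,(400,440),interpolation=2)
o=np.zeros((440,800,3),np.uint8);o[:400,:400]=A;o[:,400:]=B;cv2.imwrite("pics/crop1.png",o)
```

```text
scene (194, 242) [     0      0    640    480 286565] ((-924.3260498046875, -137.89659118652344), (3120.455810546875, 3781.902587890625), 83.03727722167969)
scene (230, 291) [     0      0    640    480 286565] ((-924.3260498046875, -137.89659118652344), (3120.455810546875, 3781.902587890625), 83.03727722167969)
side (270, 388) [ 233  362   75   52 2901] ((412.448486328125, -278.1963806152344), (101.59929656982422, 126.09561157226562), 90.66459655761719)
side (353, 333) [ 330  318   47   34 1251] ((580.3092651367188, -192.04354858398438), (84.96831512451172, 89.28839874267578), 165.21078491210938)
```

View pics/crop1.png

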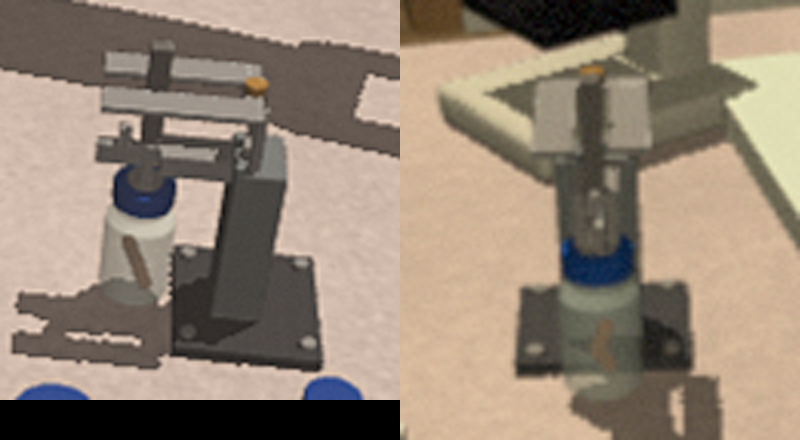

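Run:
```python
from h import *
S,D=cam("scene"),cam("side")
s=lambda u,v:(u/(400/130)+340,v/(400/130)+180)
d=lambda u,v:((u-400)/4+250,v/4+150)
print("cams",S[2],D[2])
q=[onz(S,*s(*p),.010)*1000 for p in [(180,247),(312,258),(321,362),(172,353)]]
print("plate scene\n",np.round(q)); 
for i in range(4):
    e=q[(i+1)%4]-q[i];print(np.linalg.norm(e[:2]),np.degrees(np.arctan2(e[1],e[0])))
q=[onz(D,*d(*p),.010)*1000 for p in [(526,288),(688,288),(692,364),(517,364)]]
print("plate side\n",np.round(q))
for i in range(4):
    e=q[(i+1)%4]-q[i];print(np.linalg.norm(e[:2]),np.degrees(np.arctan2(e[1],e[0])))
print("grip top",tri(S,s(161,45),D,d(592,82)), onz(S,*s(161,45),.208),onz(D,*d(592,82),.208))
for z in(.166,.176,.186):
    print(z,[np.round(onz(S,*s(*p),z)[:2]*1000) for p in [(103,88),(265,96),(103,72),(106,55)]],[np.round(onz(D,*d(*p),z)[:2]*1000) for p in [(532,150),(650,152),(537,80),(650,80)]])
im=cv2.imread("pics/scene0.png")
m=(im.max(2)<30).astype(np.uint8)
k,l,st,ce=cv2.connectedComponentsWithStats(m)
for p in((194,242),(230,291)):
    i=l[p[1],p[0]];cs=cv2.findContours((l==i).astype(np.uint8),0,cv2.CHAIN_APPROX_NONE)[0]
    print(st[i],cv2.fitEllipse(np.array([onz(S,u,v,.008)[:2]*1000 for u,v in max(cs,key=len)[:,0]],np.float32)))
```

```text
cams [ 1.31380965 -0.05657026  0.679836  ] [ 0.3767231  -0.84562886  0.61449102]
plate scene
 [[506. 179.  10.]
 [522. 272.  10.]
 [628. 249.  10.]
 [615. 152.  10.]]
94.1442776211275 80.22219010525545
108.52498428060731 -11.871209552204974
97.79447091618448 -97.39509385872181
112.76996313198659 166.39357230089095
plate side
 [[521. 264.  10.]
 [623. 237.  10.]
 [603. 142.  10.]
 [500. 169.  10.]]
105.94846190161509 -15.011414886580576
96.7138348562768 -101.87138303803563
106.84166291383758 165.16153179795973
96.99121086796087 77.59161074018277
grip top (array([0.54696021, 0.13517311, 0.20474943]), np.float64(0.003331364318911863)) [0.54935188 0.13509373 0.208     ] [0.54571086 0.12348853 0.208     ]
0.166 [array([532., 105.]), array([545., 208.]), array([513., 108.]), array([493., 113.])] [array([512., 136.]), array([575., 116.]), array([532., 236.]), array([597., 217.])]
0.176 [array([548., 102.]), array([560., 203.]), array([529., 105.]), array([509., 110.])] [array([509., 114.]), array([571.,  95.]), array([528., 212.]), array([592., 194.])]
0.186 [array([563.,  99.]), array([575., 197.]), array([545., 102.]), array([525., 107.])] [array([506.,  92.]), array([566.,  73.]), array([525., 187.]), array([588., 170.])]
[     0      0    640    480 300517] ((-843.1898193359375, 85.11654663085938), (3429.753662109375, 4429.17724609375), 15.15959644317627)
[     0      0    640    480 300517] ((-843.1898193359375, 85.11654663085938), (3429.753662109375, 4429.17724609375), 15.15959644317627)
```

Candidates for the disc: black (230,291) with r≈43 mm, at world (580,-192); black (194,242) with r≈57, too big; blue (292,278), excluded. The jar is the one hanging on the hook, at (386,255). The other blue caps are at (357,318), (448,312) and in the tray, and none of them hangs. The crop shows the grip rising between two rails. I'll rise, move over the grip and turn the jaws across the bar.

```bash
python3 -m creep '{"translation":[[0,0,-0.04],[0,0,-0.08],[-0.03,-0.02,-0.1],[-0.06,-0.045,-0.1],[-0.09,-0.068,-0.1],[-0.12,-0.09,-0.1],[-0.15,-0.113,-0.1],[-0.18,-0.136,-0.1],[-0.21,-0.158,-0.1],[-0.24,-0.181,-0.1],[-0.27,-0.204,-0.1],[-0.3,-0.226,-0.1],[-0.33,-0.249,-0.1],[-0.36,-0.272,-0.1],[-0.39,-0.294,-0.1],[-0.42,-0.317,-0.1],[-0.445,-0.336,-0.1],[-0.456,-0.344,-0.1],[-0.456,-0.344,-0.1],[-0.456,-0.344,-0.1]],"dr":[[0,0,0],[0,0,0],[0,0,0.1],[0,0,0.2],[0,0,0.3],[0,0,0.4],[0,0,0.5],[0,0,0.6],[0,0,0.7],[0,0,0.8],[0,0,0.9],[0,0,1.0],[0,0,1.1],[0,0,1.2],[0,0,1.3],[0,0,1.386],[0,0,1.386],[0,0,1.386],[0,0,1.386],[0,0,1.386]],"fingers":[0,0,0,0,0,0,0,0,0,0,0,0,0,0,0,0,0,0,0,0]}'
python3 - <<'E'
from h import *
s=bot.read_state();print(np.round(s["ee_pos"],4),np.round(s["orientation"],3).tolist(),s["joints"],s["time_s"])
snap("wrist","w1.png")
E
```

```text
time_s: 1.82
ee_pos: [0.5481, 0.1307, 0.4022]
orientation: [[0.208, 0.978, -0.001], [0.978, -0.208, -0.001], [-0.001, -0.001, -1.0]]
contact_force: [-0.5, -0.0, 0.4]
finger_gap: 0.999
[0.5481 0.1307 0.4022] [[0.208, 0.978, -0.001], [0.978, -0.208, -0.001], [-0.001, -0.001, -1.0]] [ 1.08301776e+01 -7.73309353e+00  8.77533923e+01 -2.25362800e-02
  1.00045033e+02  2.28413809e+01] 1.8167
```

View pics/w1.png

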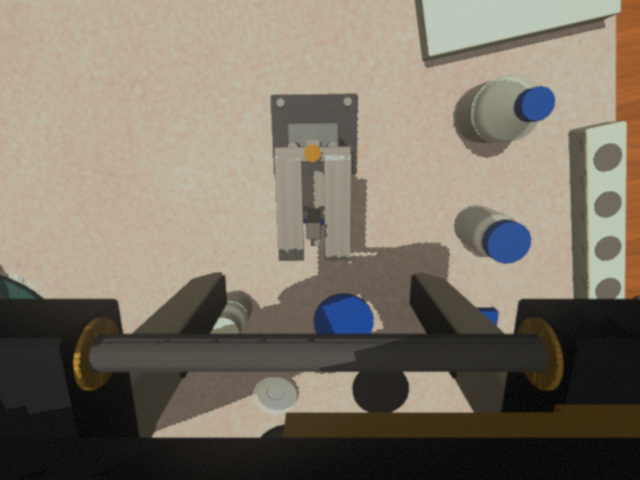

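The wrist view shows the grip's top at about (313,226), the rails spanning (276–351, 150–260) and the plate's back corners at (271,95) and (357,95). I'll cast rays on these.

Run:
```python
from h import *
c=cam("wrist");im=cv2.imread("pics/w1.png")
print("cam",c[2])
for z in(.166,.176,.186):
    q=[onz(c,*p,z)*1000 for p in[(276,152),(279,260),(351,150),(351,258)]]
    e=[q[1]-q[0],q[3]-q[2]]
    print(z,np.round(q)[:,:2].tolist(),[(np.round(np.linalg.norm(x)),np.round(np.degrees(np.arctan2(x[1],x[0])),1)) for x in e],"width",[np.linalg.norm(q[0]-q[2]),np.linalg.norm(q[1]-q[3])])
q=[onz(c,*p,.010)*1000 for p in[(271,95),(357,95)]];e=q[1]-q[0];print("plate back",np.round(q),np.linalg.norm(e),np.degrees(np.arctan2(e[1],e[0])))
print("grip",onz(c,313,226,.208)*1000)
a=cv2.resize(im[85:275,250:380],None,fx=3.1,fy=3.1,interpolation=2);cv2.imwrite("pics/w1c.png",a)
```

```text
cam [0.56296354 0.20004725 0.48365535]
0.166 [[526.0, 201.0], [505.0, 104.0], [590.0, 189.0], [572.0, 92.0]] [(np.float64(99.0), np.float64(-102.0)), (np.float64(99.0), np.float64(-100.5))] width [np.float64(65.55328254424344), np.float64(68.11714288672908)]
0.176 [[527.0, 201.0], [507.0, 107.0], [589.0, 190.0], [572.0, 95.0]] [(np.float64(96.0), np.float64(-102.0)), (np.float64(96.0), np.float64(-100.5))] width [np.float64(63.489621945428475), np.float64(65.97277027221773)]
0.186 [[528.0, 201.0], [509.0, 110.0], [589.0, 190.0], [572.0, 99.0]] [(np.float64(93.0), np.float64(-102.0)), (np.float64(93.0), np.float64(-100.5))] width [np.float64(61.425961346613384), np.float64(63.82839765770641)]
plate back [[518. 270.  10.]
 [623. 248.  10.]] 107.78437695142293 -11.890527985536638
grip [546.11756921 138.87394973 208.        ]
```

View pics/w1c.png

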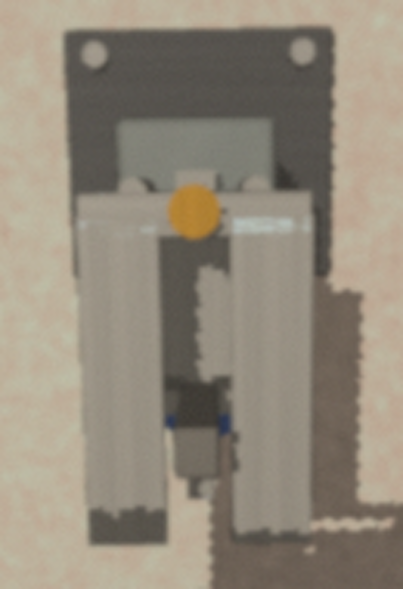

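The top face of the grip is at about (313,230) and gives world (545.5,135.6). The rails' far end gives (546.6,134.3) for x=45, so the two agree. Yaw is -101.5±0.7°, close to the tool's. Next I close the fingers part way, descend to just above the grip and look from close up.

```bash
python3 -m creep '{"translation":[[0.004,-0.003,0.02],[0.004,-0.003,0.05],[0.004,-0.003,0.075],[0.004,-0.003,0.09],[0.004,-0.003,0.095],[0.004,-0.003,0.095],[0.004,-0.003,0.095],[0.004,-0.003,0.095]],"dr":[[0,0,0],[0,0,0],[0,0,0],[0,0,0],[0,0,0],[0,0,0],[0,0,0],[0,0,0]],"fingers":[190,190,190,190,190,190,190,190]}'
python3 - <<'E'
from h import *
im=snap("wrist","w2.png");c=cam("wrist")
print(proj(c,[.5455,.1356,.208]))
cv2.imwrite("pics/w2c.png",cv2.resize(im[100:440,190:450],None,fx=1.75,fy=1.75))
E
```

```text
time_s: 2.53
ee_pos: [0.5459, 0.1362, 0.3092]
orientation: [[0.207, 0.978, 0.001], [0.978, -0.207, -0.0], [0.0, 0.001, -1.0]]
contact_force: [0.4, 0.2, 0.6]
finger_gap: 0.475
[315.72911825 277.42673972]
```

View pics/w2c.png

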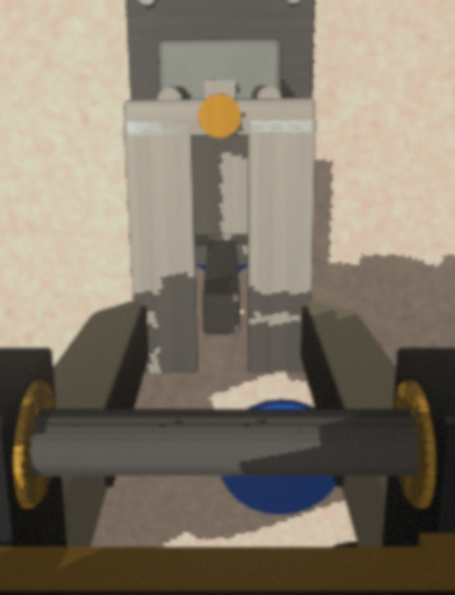

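The close view shows the grip's top at pixel (316,280) against a predicted (316,277), so it is on the mark. A 1 mm correction in both x and y is enough. Next I descend to just above the highest possible rail height.

```bash
python3 -m creep '{"translation":[[-0.001,-0.001,0.008],[-0.001,-0.001,0.016],[-0.001,-0.001,0.024],[-0.001,-0.001,0.03],[-0.001,-0.001,0.034],[-0.001,-0.001,0.034],[-0.001,-0.001,0.034],[-0.001,-0.001,0.034]],"dr":[[0,0,0],[0,0,0],[0,0,0],[0,0,0],[0,0,0],[0,0,0],[0,0,0],[0,0,0]],"fingers":[190,190,190,190,190,190,190,190]}' 
python3 -m creep '{"translation":[[0,0,0.002],[0,0,0.004],[0,0,0.005],[0,0,0.005]],"dr":[[0,0,0],[0,0,0],[0,0,0],[0,0,0]],"fingers":[190,190,190,190]}'
python3 -m creep '{"translation":[[0,0,0.001],[0,0,0.003],[0,0,0.004],[0,0,0.004]],"dr":[[0,0,0],[0,0,0],[0,0,0],[0,0,0]],"fingers":[190,190,190,190]}'
```

```text
time_s: 3.25
ee_pos: [0.5449, 0.1353, 0.2753]
orientation: [[0.207, 0.978, 0.002], [0.978, -0.207, 0.0], [0.0, 0.002, -1.0]]
contact_force: [-0.4, 0.0, 0.9]
finger_gap: 0.251
time_s: 3.58
ee_pos: [0.5448, 0.1353, 0.2701]
orientation: [[0.207, 0.978, 0.001], [0.978, -0.207, -0.0], [0.0, 0.001, -1.0]]
contact_force: [0.8, 0.6, 0.4]
finger_gap: 0.256
time_s: 3.92
ee_pos: [0.5447, 0.1353, 0.2657]
orientation: [[0.207, 0.978, 0.001], [0.978, -0.207, -0.0], [0.0, 0.001, -1.0]]
contact_force: [1.1, -0.5, 0.1]
finger_gap: 0.254
```

No contact down to a tip height of 181.7 mm. I keep feeling in small steps.

```bash
python3 -m creep '{"translation":[[0,0,0.001],[0,0,0.002],[0,0,0.003],[0,0,0.003]],"dr":[[0,0,0],[0,0,0],[0,0,0],[0,0,0]],"fingers":[190,190,190,190]}'
python3 -m creep '{"translation":[[0,0,0.001],[0,0,0.002],[0,0,0.003],[0,0,0.003]],"dr":[[0,0,0],[0,0,0],[0,0,0],[0,0,0]],"fingers":[190,190,190,190]}'
python3 -m creep '{"translation":[[0,0,0.001],[0,0,0.002],[0,0,0.003],[0,0,0.003]],"dr":[[0,0,0],[0,0,0],[0,0,0],[0,0,0]],"fingers":[190,190,190,190]}'
```

```text
time_s: 4.25
ee_pos: [0.5448, 0.1353, 0.2632]
orientation: [[0.207, 0.978, 0.002], [0.978, -0.207, -0.0], [0.0, 0.002, -1.0]]
contact_force: [-2.3, -0.6, 6.8]
finger_gap: 0.257
time_s: 4.58
ee_pos: [0.5448, 0.1353, 0.2609]
orientation: [[0.207, 0.978, 0.002], [0.978, -0.207, 0.0], [0.0, 0.002, -1.0]]
contact_force: [-2.5, 0.2, 6.6]
finger_gap: 0.256
time_s: 4.92
ee_pos: [0.5448, 0.1353, 0.2585]
orientation: [[0.207, 0.978, 0.003], [0.978, -0.207, 0.0], [0.001, 0.003, -1.0]]
contact_force: [-3.2, -0.6, 8.0]
finger_gap: 0.257
```

The rails were touched at TCP z≈.2645 (6.8 N). I press on to about 14.5 mm in careful steps.

```bash
python3 -m creep '{"translation":[[0,0,0.001],[0,0,0.002],[0,0,0.003],[0,0,0.004],[0,0,0.005],[0,0,0.005]],"dr":[[0,0,0],[0,0,0],[0,0,0],[0,0,0],[0,0,0],[0,0,0]],"fingers":[190,190,190,190,190,190]}'
python3 -m creep '{"translation":[[0,0,0.001],[0,0,0.002],[0,0,0.003],[0,0,0.004],[0,0,0.004]],"dr":[[0,0,0],[0,0,0],[0,0,0],[0,0,0],[0,0,0]],"fingers":[190,190,190,190,190]}'
python3 -c "
from h import *
s=bot.read_state();print(s['wrist_torque'])
im=snap('wrist','w3.png');cv2.imwrite('pics/w3c.png',cv2.resize(im[150:450,190:450],None,fx=1.8,fy=1.8))"
```

```text
time_s: 5.42
ee_pos: [0.5448, 0.1353, 0.2543]
orientation: [[0.207, 0.978, 0.003], [0.978, -0.207, 0.0], [0.001, 0.003, -1.0]]
contact_force: [-4.0, -0.7, 10.2]
finger_gap: 0.255
time_s: 5.83
ee_pos: [0.5448, 0.1353, 0.2511]
orientation: [[0.207, 0.978, 0.004], [0.978, -0.207, 0.0], [0.001, 0.003, -1.0]]
contact_force: [-4.6, -1.2, 10.3]
finger_gap: 0.257
[-0.22025459  0.93453032  0.02519833]
```

View pics/w3c.png

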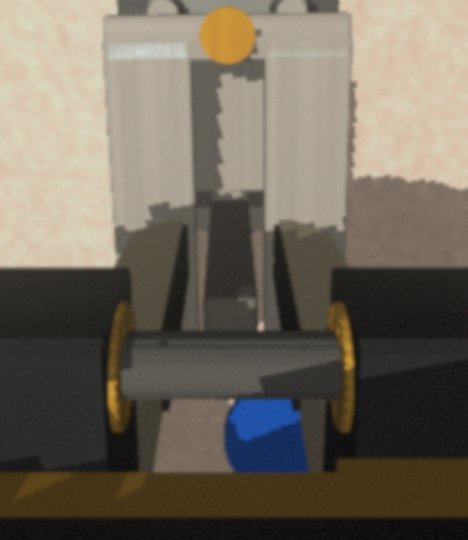

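The grip sits centred between the fingers (crop (230,260), jaws about 187–277), with the tips on both rails. I press about 1.5 mm more and then narrow the jaws.

```bash
python3 -m creep '{"translation":[[0,0,0.001],[0,0,0.002],[0,0,0.002]],"dr":[[0,0,0],[0,0,0],[0,0,0]],"fingers":[190,190,190]}'
python3 -m creep '{"translation":[[0,0,0.001],[0,0,0.001],[0,0,0.001],[0,0,0.001]],"dr":[[0,0,0],[0,0,0],[0,0,0],[0,0,0]],"fingers":[210,210,212,212]}'
```

```text
time_s: 6.13
ee_pos: [0.5447, 0.1352, 0.2502]
orientation: [[0.207, 0.978, 0.004], [0.978, -0.207, 0.0], [0.001, 0.004, -1.0]]
contact_force: [-3.6, 0.2, 10.1]
finger_gap: 0.255
time_s: 6.47
ee_pos: [0.5445, 0.1355, 0.2501]
orientation: [[0.207, 0.978, 0.004], [0.978, -0.207, 0.001], [0.002, 0.004, -1.0]]
contact_force: [-7.7, 1.1, 10.1]
finger_gap: 0.171
```

The side force suggests the −y finger carries most of the load: the tool is tilted 4 mrad. I level it by 5 mrad about the tool's x and check before closing.

```bash
python3 -m creep '{"translation":[[0,0,0.0005],[0,0,0.0005],[0,0,0.0005],[0,0,0.0005]],"dr":[[0.002,0,0],[0.004,0,0],[0.006,0,0],[0.006,0,0]],"fingers":[212,212,212,212]}'
python3 -c "
from h import *
for i in range(2):
    im=snap('wrist','w4.png');s=bot.read_state();print(np.round(s['contact_force'],1),np.round(s['wrist_torque'],2),s['finger_gap'])
cv2.imwrite('pics/w4c.png',cv2.resize(im[200:400,240:400],None,fx=3,fy=3))"
```

```text
time_s: 6.8
ee_pos: [0.5446, 0.1355, 0.2508]
orientation: [[0.207, 0.978, -0.001], [0.978, -0.207, 0.003], [0.002, -0.001, -1.0]]
contact_force: [-3.0, -1.0, 9.9]
finger_gap: 0.17
[-3.5 -1.1  9.8] [-0.17  0.65  0.03] 0.1673374319888954
[-3.1 -0.4 10.1] [-0.22  0.6  -0.02] 0.17005083461356738
```

View pics/w4c.png

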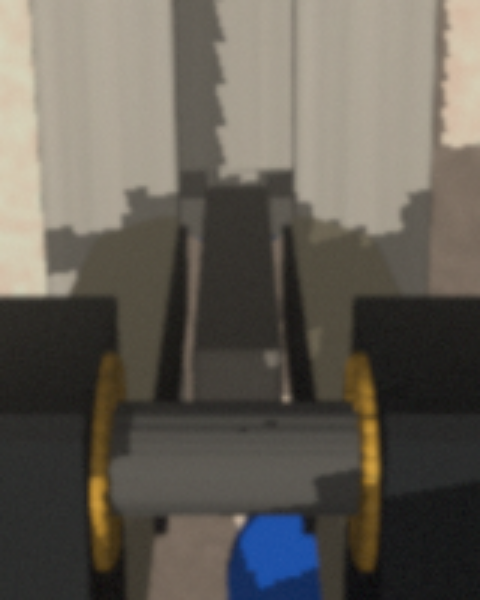

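The grip is centred to within 1 mm, with a visible gap on both sides. Now I close on it, keeping the rails down.

```bash
python3 -m creep '{"translation":[[0,0,0.0015],[0,0,0.0015],[0,0,0.0015],[0,0,0.0015],[0,0,0.0015],[0,0,0.0015],[0,0,0.0015]],"dr":[[0,0,0],[0,0,0],[0,0,0],[0,0,0],[0,0,0],[0,0,0],[0,0,0]],"fingers":[218,223,228,235,245,255,255]}'
```

```text
time_s: 7.48
ee_pos: [0.545, 0.1356, 0.2505]
orientation: [[0.207, 0.978, 0.002], [0.978, -0.207, 0.003], [0.003, 0.001, -1.0]]
contact_force: [-1.4, -1.3, 9.6]
finger_gap: 0.128
```

Gripped (11.9 mm), with 9.6 N on the rails, which fits about 14 mm of travel. I draw forward slowly and check the forces around where the eye meets the dog.

```bash
python3 -m creep '{"translation":[[-0.001,0,0.0003],[-0.002,0,0.0003],[-0.004,0,0.0003],[-0.006,0,0.0003],[-0.006,0,0.0003]],"dr":[[0,0,0],[0,0,0],[0,0,0],[0,0,0],[0,0,0]],"fingers":[255,255,255,255,255]}'
python3 -m creep '{"translation":[[-0.001,0,0.0003],[-0.002,0,0.0003],[-0.003,0,0.0003],[-0.004,0,0.0003],[-0.004,0,0.0003]],"dr":[[0,0,0],[0,0,0],[0,0,0],[0,0,0],[0,0,0]],"fingers":[255,255,255,255,255]}'
```

```text
time_s: 7.9
ee_pos: [0.5441, 0.1303, 0.2515]
orientation: [[0.206, 0.978, 0.004], [0.978, -0.206, 0.005], [0.006, 0.003, -1.0]]
contact_force: [0.4, 5.8, 8.7]
finger_gap: 0.125
time_s: 8.32
ee_pos: [0.5436, 0.127, 0.2523]
orientation: [[0.206, 0.979, 0.006], [0.979, -0.206, 0.007], [0.008, 0.004, -1.0]]
contact_force: [1.1, 6.8, 7.0]
finger_gap: 0.128
```

Each call starts from the measured pose, so the offset that holds against the spring is lost and z has crept up 1.8 mm. I stop drawing and press back down first, levelling the tool as well.

```bash
python3 -m creep '{"translation":[[0,0,0.001],[0,0,0.002],[0,0,0.003],[0,0,0.0035],[0,0,0.0035]],"dr":[[0.002,-0.003,0],[0.003,-0.006,0],[0.004,-0.009,0],[0.004,-0.009,0],[0.004,-0.009,0]],"fingers":[255,255,255,255,255]}'
```

```text
time_s: 8.73
ee_pos: [0.5439, 0.1276, 0.2505]
orientation: [[0.205, 0.979, 0.003], [0.979, -0.205, 0.001], [0.001, 0.002, -1.0]]
contact_force: [-1.5, 4.6, 12.2]
finger_gap: 0.131
```

```bash
python3 -m creep '{"translation":[[-0.001,0,0.0017],[-0.002,0,0.0017],[-0.004,0,0.0017],[-0.006,0,0.0017],[-0.008,0,0.0017],[-0.01,0,0.0017],[-0.012,0,0.0017],[-0.014,0,0.0017],[-0.016,0,0.0017],[-0.018,0,0.0017],[-0.02,0,0.0017],[-0.022,0,0.0017],[-0.024,0,0.0017],[-0.024,0,0.0017]],"dr":[[0.002,-0.002,0],[0.002,-0.003,0],[0.002,-0.004,0],[0.002,-0.004,0],[0.002,-0.004,0],[0.002,-0.004,0],[0.002,-0.004,0],[0.002,-0.004,0],[0.002,-0.004,0],[0.002,-0.004,0],[0.002,-0.004,0],[0.002,-0.004,0],[0.002,-0.004,0],[0.002,-0.004,0]],"fingers":[255,255,255,255,255,255,255,255,255,255,255,255,255,255]}'
python3 -c "
from h import *
c=cam('wrist');im=snap('wrist','w5.png');cv2.imwrite('pics/w5c.png',cv2.resize(im[50:450,160:480],None,fx=1.5,fy=1.5))"
```

```text
time_s: 9.9
ee_pos: [0.5396, 0.1048, 0.2505]
orientation: [[0.205, 0.979, 0.003], [0.979, -0.205, -0.0], [0.0, 0.003, -1.0]]
contact_force: [1.7, 7.4, 11.4]
finger_gap: 0.131
```

View pics/w5c.png

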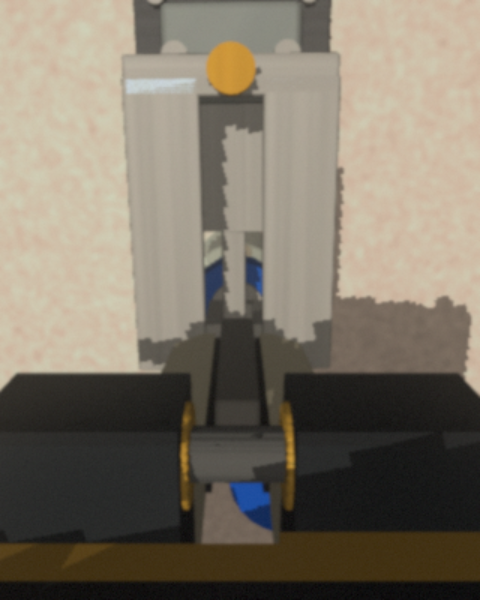

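The jar has followed: its cap is at crop (235,285), it is at x≈76, and the eye is past the dog (x 64). I continue off the bar, easing the push slightly.

```bash
python3 -m creep '{"translation":[[-0.002,0,0.0015],[-0.004,0,0.001],[-0.006,0,0.0006],[-0.008,0,0.0002],[-0.01,0,0],[-0.0125,0,0],[-0.015,0,0],[-0.018,0,0],[-0.021,0,0],[-0.024,0,0],[-0.027,0,0],[-0.03,0,0],[-0.033,0,0],[-0.036,0,0],[-0.04,0,0],[-0.044,0,0],[-0.048,0,0],[-0.052,0,0],[-0.052,0,0]],"dr":[[0.002,-0.002,0],[0.002,-0.002,0],[0.002,-0.002,0],[0.002,-0.002,0],[0.002,-0.001,0],[0.002,0,0],[0.002,0,0],[0.002,0,0],[0.002,0,0],[0.002,0,0],[0.002,0,0],[0.002,0,0],[0.002,0,0],[0.002,0,0],[0.002,0,0],[0.002,0,0],[0.002,0,0],[0.002,0,0],[0.002,0,0]],"fingers":[255,255,255,255,255,255,255,255,255,255,255,255,255,255,255,255,255,255,255]}'
```

```text
time_s: 11.53
ee_pos: [0.5288, 0.0533, 0.2506]
orientation: [[0.206, 0.979, 0.001], [0.979, -0.206, -0.0], [-0.0, 0.001, -1.0]]
contact_force: [-0.6, 0.0, -1.6]
finger_gap: 0.123
```

The jar is off the hook and held (−1.6 N ≈ 0.16 kg). I lift it and refine the disc centre from the first scene picture.

```bash
python3 -m creep '{"translation":[[0,0,-0.01],[0,0,-0.025],[0,0,-0.04],[0,0,-0.055],[0,0,-0.07],[0,0,-0.085],[0,0,-0.1],[0,0,-0.11],[0,0,-0.11]],"dr":[[0,0,0],[0,0,0],[0,0,0],[0,0,0],[0,0,0],[0,0,0],[0,0,0],[0,0,0],[0,0,0]],"fingers":[255,255,255,255,255,255,255,255,255]}'
python3 - <<'E'
from h import *
def fit(fn,n,roi,c,t=60):
    im=cv2.imread(fn);x,y,w,h=roi;g=im[y:y+h,x:x+w].max(2);m=(g<t).astype(np.uint8)
    k,l,st,ce=cv2.connectedComponentsWithStats(m);i=l[h//2,w//2]
    cs=max(cv2.findContours((l==i).astype(np.uint8),0,cv2.CHAIN_APPROX_NONE)[0],key=len)[:,0]
    print(n,g[h//2,w//2],st[i],cv2.fitEllipse(np.array([onz(c,u+x,v+y,.008)[:2]*1000 for u,v in cs],np.float32)))
fit("pics/scene0.png","scene",(203,270,54,42),cam("scene"))
fit("pics/side0.png","side",(323,312,60,42),cam("side"))
for n,p,z in[("jar_b",(317,240),0),("jar_a",(356,362),0),("dish",(248,243),.01),("jar_c",(437,374),0),("blue",(292,279),.008)]:print(n,onz(cam("scene"),*p,z)*1000)
im=snap("side","s5.png");print(np.round(proj(cam("side"),[.529,.053,.123])))
snap("scene","c5.png")
E
```

```text
time_s: 12.28
ee_pos: [0.5289, 0.0533, 0.3633]
orientation: [[0.206, 0.979, 0.004], [0.979, -0.206, -0.0], [0.001, 0.004, -1.0]]
contact_force: [0.2, -0.1, -1.8]
finger_gap: 0.124
scene 51 [   5    6   44   32 1083] ((588.2212524414062, -185.71739196777344), (86.81306457519531, 91.1045150756836), 95.18816375732422)
side 33 [   7    5   47   35 1292] ((580.2438354492188, -192.0288848876953), (85.53077697753906, 91.68870544433594), 167.27468872070312)
jar_b [410.81799068   2.74609711   0.        ]
jar_a [7.72899256e+02 5.21008751e+01 1.11022302e-13]
dish [ 429.86807054 -157.80921458   10.        ]
jar_c [8.05196968e+02 1.89817229e+02 1.11022302e-13]
blue [556.34457644 -58.2096521    8.        ]
[298. 221.]
```

Scene and side fits agree once the visible rim is allowed for: centre ≈ (581,-187), r≈44. I carry the jar over it.

```bash
python3 -m creep '{"translation":[[-0.007,0.003,0],[-0.02,0.009,0],[-0.036,0.016,0],[-0.054,0.024,0],[-0.072,0.032,0],[-0.09,0.04,0],[-0.108,0.048,0],[-0.126,0.056,0],[-0.144,0.064,0],[-0.162,0.072,0],[-0.18,0.08,0],[-0.196,0.088,0],[-0.21,0.094,0],[-0.22,0.098,0],[-0.225,0.1,0],[-0.225,0.1,0],[-0.225,0.1,0]],"dr":[[0,0,0],[0,0,0],[0,0,0],[0,0,0],[0,0,0],[0,0,0],[0,0,0],[0,0,0],[0,0,0],[0,0,0],[0,0,0],[0,0,0],[0,0,0],[0,0,0],[0,0,0],[0,0,0],[0,0,0]],"fingers":[255,255,255,255,255,255,255,255,255,255,255,255,255,255,255,255,255]}'
python3 -m creep '{"translation":[[0,0,0.01],[0,0,0.025],[0,0,0.04],[0,0,0.055],[0,0,0.07],[0,0,0.08],[0,0,0.09],[0,0,0.096],[0,0,0.1],[0,0,0.1],[0,0,0.1]],"dr":[[0,0,0],[0,0,0],[0,0,0],[0,0,0],[0,0,0],[0,0,0],[0,0,0],[0,0,0],[0,0,0],[0,0,0],[0,0,0]],"fingers":[255,255,255,255,255,255,255,255,255,255,255]}'
python3 - <<'E'
from h import *
S,D=cam("scene"),cam("side")
a=snap("scene","c6.png");b=snap("side","s6.png")
s=bot.read_state();p=np.array(s["ee_pos"])
print("disc px",proj(S,[.581,-.187,.008]),proj(D,[.581,-.187,.008]))
o=np.zeros((520,800,3),np.uint8)
o[:,:400]=cv2.resize(a[150:345,155:305],(400,520));o[:,400:]=cv2.resize(b[190:385,280:430],(400,520));cv2.imwrite("pics/c6c.png",o)
E
```

```text
time_s: 13.8
ee_pos: [0.5803, -0.1872, 0.3604]
orientation: [[0.206, 0.979, 0.001], [0.979, -0.206, -0.0], [0.0, 0.001, -1.0]]
contact_force: [-1.0, -0.5, -1.7]
finger_gap: 0.129
time_s: 14.72
ee_pos: [0.5804, -0.1873, 0.2608]
orientation: [[0.206, 0.979, 0.001], [0.979, -0.206, -0.0], [0.0, 0.001, -1.0]]
contact_force: [0.1, -0.5, -2.0]
finger_gap: 0.128
disc px [229.31635376 288.6624403 ] [352.6788415  331.50589384]
```

View pics/c6c.png

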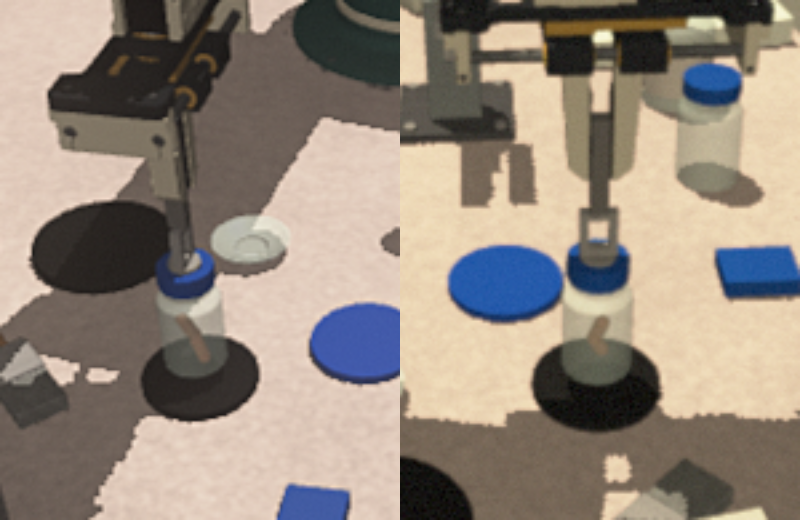

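The jar hangs upright over the smaller black disc (scene crop jar foot (195,370), disc (200,378); side crop foot (597,375), disc (597,383)). I lower it and feel for the disc.

```bash
python3 -m creep '{"translation":[[0,0,0.003],[0,0,0.006],[0,0,0.009],[0,0,0.011],[0,0,0.012],[0,0,0.012]],"dr":[[0,0,0],[0,0,0],[0,0,0],[0,0,0],[0,0,0],[0,0,0]],"fingers":[255,255,255,255,255,255]}'
python3 -m creep '{"translation":[[0,0,0.0005],[0,0,0.001],[0,0,0.0015],[0,0,0.0015]],"dr":[[0,0,0],[0,0,0],[0,0,0],[0,0,0]],"fingers":[255,255,255,255]}'
python3 -m creep '{"translation":[[0,0,0.0005],[0,0,0.001],[0,0,0.0015],[0,0,0.0015]],"dr":[[0,0,0],[0,0,0],[0,0,0],[0,0,0]],"fingers":[255,255,255,255]}'
```

```text
time_s: 15.32
ee_pos: [0.5805, -0.1873, 0.2488]
orientation: [[0.206, 0.979, 0.001], [0.979, -0.206, -0.0], [0.0, 0.001, -1.0]]
contact_force: [-0.1, -0.2, -2.1]
finger_gap: 0.129
time_s: 15.65
ee_pos: [0.5804, -0.1873, 0.2473]
orientation: [[0.206, 0.979, 0.001], [0.979, -0.206, -0.0], [0.0, 0.001, -1.0]]
contact_force: [-0.6, -0.5, -1.9]
finger_gap: 0.126
time_s: 15.98
ee_pos: [0.5804, -0.1873, 0.2457]
orientation: [[0.206, 0.979, 0.001], [0.979, -0.206, -0.0], [0.0, 0.001, -1.0]]
contact_force: [0.2, -0.1, -2.4]
finger_gap: 0.129
```

```bash
python3 -m creep '{"translation":[[0,0,0.0003],[0,0,0.0006],[0,0,0.001],[0,0,0.001]],"dr":[[0,0,0],[0,0,0],[0,0,0],[0,0,0]],"fingers":[255,255,255,255]}'
python3 -m creep '{"translation":[[0,0,0.0003],[0,0,0.0006],[0,0,0.001],[0,0,0.001]],"dr":[[0,0,0],[0,0,0],[0,0,0],[0,0,0]],"fingers":[255,255,255,255]}'
```

```text
time_s: 16.32
ee_pos: [0.5805, -0.1874, 0.2456]
orientation: [[0.206, 0.979, 0.002], [0.979, -0.206, -0.001], [-0.0, 0.002, -1.0]]
contact_force: [-2.4, 0.4, 7.2]
finger_gap: 0.131
time_s: 16.65
ee_pos: [0.5807, -0.1874, 0.2456]
orientation: [[0.206, 0.979, 0.003], [0.979, -0.206, -0.001], [-0.0, 0.003, -1.0]]
contact_force: [-2.6, 0.7, 8.9]
finger_gap: 0.127
```

It is on the disc at TCP z .2456, just where expected. I ease off, open and withdraw upwards.

```bash
python3 -m creep '{"translation":[[0,0,-0.0002],[0,0,-0.0002],[0,0,-0.0002]],"dr":[[0,0,0],[0,0,0],[0,0,0]],"fingers":[255,255,255]}'
python3 -m creep '{"translation":[[0,0,0],[0,0,0],[0,0,0],[0,0,0],[0,0,0],[0,0,0],[0,0,0],[0,0,0],[0,0,0],[0,0,0]],"dr":[[0,0,0],[0,0,0],[0,0,0],[0,0,0],[0,0,0],[0,0,0],[0,0,0],[0,0,0],[0,0,0],[0,0,0]],"fingers":[215,208,200,190,180,170,160,150,150,150]}'
python3 -m creep '{"translation":[[0,0,-0.004],[0,0,-0.01],[0,0,-0.02],[0,0,-0.03],[0,0,-0.045],[0,0,-0.06],[0,0,-0.08],[0,0,-0.1],[0,0,-0.12],[0,0,-0.13],[0,0,-0.13]],"dr":[[0,0,0],[0,0,0],[0,0,0],[0,0,0],[0,0,0],[0,0,0],[0,0,0],[0,0,0],[0,0,0],[0,0,0],[0,0,0]],"fingers":[150,150,150,150,150,150,150,150,150,150,150]}'
python3 - <<'E'
from h import *
a=snap("scene","c7.png");b=snap("side","s7.png")
o=np.zeros((480,800,3),np.uint8);o[:300,:400]=cv2.resize(a,(400,300));o[:300,400:]=cv2.resize(b,(400,300))
o[300:,:400]=cv2.resize(a[220:310,155:355],(400,180));o[300:,400:]=cv2.resize(b[265:355,270:470],(400,180))
cv2.imwrite("pics/end.png",o)
for n,p in(("scene",(.5805,-.1874,.103)),("side",(.5805,-.1874,.103))):print(proj(cam(n),p))
E
```

```text
time_s: 16.9
ee_pos: [0.5807, -0.1874, 0.2457]
orientation: [[0.206, 0.979, 0.003], [0.979, -0.206, -0.001], [-0.0, 0.003, -1.0]]
contact_force: [0.1, 0.1, 1.1]
finger_gap: 0.123
time_s: 17.73
ee_pos: [0.5807, -0.1874, 0.2457]
orientation: [[0.206, 0.979, 0.003], [0.979, -0.206, -0.001], [-0.0, 0.003, -1.0]]
contact_force: [-0.3, 0.2, -0.0]
finger_gap: 0.409
time_s: 18.65
ee_pos: [0.5805, -0.1874, 0.3792]
orientation: [[0.206, 0.979, 0.007], [0.979, -0.206, -0.003], [-0.001, 0.007, -1.0]]
contact_force: [0.8, 0.8, 0.3]
finger_gap: 0.412
[224.39717566 252.2337906 ]
[353.3113988  290.21964912]
```

View pics/end.png

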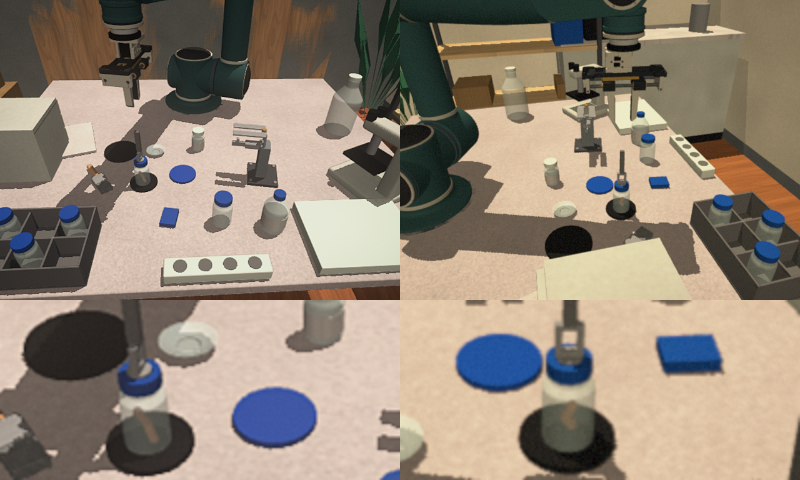

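The jar stands upright near the middle of the smaller black disc (scene (143,180), side (621,205) in the composite). The gripper is clear and the bystanders look unmoved. I hand in.

```bash
python3 -c "
from h import *
for n in('scene','side'):
    a=cv2.imread(f'pics/{n}0.png');b=bot.camera(n)[:,:,::-1]
    r={'scene':[(357,318),(448,312),(317,210),(270,347),(248,241)],'side':[(397,222),(386,184),(241,262),(415,291),(264,334)]}[n]
    print(n,[float(np.mean(cv2.absdiff(a,b)[v-8:v+9,u-8:u+9])) for u,v in r])
print(bot.sign_off())"
```

```text
scene [8.046136101499423, 7.325259515570934, 10.44405997693195, 7.755478662053057, 10.771626297577855]
side [8.664359861591695, 16.080738177623992, 13.916955017301039, 8.852364475201846, 15.833910034602075]
the job is handed in; nothing more can be done
None
```

The jar is off its hook and stands upright near the middle of the smaller black disc. I handed the job in at about 19 s of the 51 s allowed.

- **Unhooking:** I felt for the thumb rails and pressed both about 14 mm, with vertical force on the fingers staying at or below about 12 N. I pinched the grip, drew the jar off the bar with at most about 7.5 N of drag, then lifted it clear.
- **Keeper crept up once:** part-way through the draw the rails rose by about 2 mm, because each move restarts from the measured pose. I stopped and pressed them back down before the eye passed the dog. The eye may have been over the dog's near edge at that moment, but no force jump showed.
- **Setting down:** contact came at the predicted height with up to 9 N, which I eased to about 1 N before opening the gripper.
- **Last checks:** the final pictures show the jar upright on the disc, about 1 mm from the centre I measured. The gripper was 13 cm above its release height with no contact force.
- **Bystanders:** by eye, the other jars, the dish and the sample box are where they were. Comparing small picture patches with the start gave mean differences of 7 to 16 grey levels everywhere. The larger ones are probably noise and the arm's shadow. That comparison does not prove that nothing moved.

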